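# Roll a turned shaft home in a drilling fixture and clamp it

## Robot

A 6-joint arm with a two-finger parallel gripper is mounted at the origin on a cart in front of the work surface, level with it; the furniture and walls round the work are solid. World frame = base frame: x ahead of the robot, y to its left, z up, the work surface at z = 0. Lengths are in m, angles in rad, forces in N, time in s.
With the tool pointing down it reaches from about 0.275 to 0.85 m from the base axis. Payload 5.2 kg.
Tool frame: the origin (TCP) lies at the very end of the fingers, on their centre line; the grasp point (between the pads) lies 19 mm behind it; x points along the fingers, z is the direction in which the jaws open and shut, and the axes are right-handed (so a half turn about x gives the same grasp; the last joint's range is limited). The gripper opens to 85 mm and grips with 20 to 120 N. Pads are 22 mm wide; open, the fingers measure 114 mm over their backs; the gripper's body (76 mm by 85 mm) begins 54 mm behind the grasp point. The pads swing forward as they close: fully open they stand 13 mm farther back than shut.
Start: joints at [-1.385, 0.259, 1.535, -0, 1.348, -0.203], TCP at [0.209, -0.509, 0.231] pointing down, gripper open.
Joint ranges: [-3.14, 3.14], [-0.91, 2.08], [0.19, 2.58], [-1.22, 4.36], [0.22, 2.71], [-3.12, 3.12]. Speed limits (rad/s): [2.57, 2.57, 3.14, 3.14, 3.14, 3.14].

## Interface

Orientations are given as a unit quaternion [x, y, z, w].
In Python, from cell import env gives the robot as it stands. Calls block until the motion is done:
- env.move_to(position, orientation): joint-space move of the TCP to a pose.
- env.move_straight(position, rot=None, feed=0.15): straight line of the TCP; rot=None keeps the orientation; feed is the mean speed in m/s.
- env.move_joints(angles): joint-space move.
- env.ungrasp() and env.grasp(): open the fingers fully, or close them until they stop; the grip force is fixed at half the most.
- env.pause(seconds).
- env.ik(position, orientation): joint angles nearest the present ones, or None.
- env.camera(name): name is "scene" or "top" or "wrist"; returns the picture (420x560x3 uint8, blue, green, red); there is no depth.
- env.camera_params(name): a dict with "fx", "fy", "cx", "cy" (pixels), "R" (3x3) and "t" (3): a world point X has camera coordinates R X + t; the wrist camera has in their place "T_tool_cam" (4x4, takes a point from camera to tool coordinates, whose origin is the TCP and whose axes are the tool frame's). Camera axes: x right, y down, z forward; pixel columns grow to the right and rows downward; lengths in m; the calibration is good to about 2 mm. A picture is of the moment at which its call begins: read the wrist's pose just before it. camera_params takes no time and is no camera call.
A pose or a line that the arm cannot do raises env.IKError and nothing moves.
- env.sign_off(): hands the job in, once; it reports no verdict.
Readings, each from a call of its own:
- env.read_t(): time.
- env.read_q(): joint angles.
- env.read_joint_velocities(): joint speeds.
- env.read_joint_efforts(): joint torques, N m.
- env.read_eef_pos(): TCP position.
- env.read_tcp_rot(): TCP orientation.
- env.read_wrist_force(): force on the tool from outside, world axes, zero at the start.
- env.read_wrist_torque(): the same for the moment, N m.
- env.read_opening(): opening from 0.0 (shut) to 1.0 (fully open).
Only numpy, scipy, OpenCV 4.12 (cv2) and the standard library are available. Lean on these libraries where they do the work, as an engineer would, in place of code of your own. Each camera call takes 0.05 s, during which the arm holds its last target.

## Task

Load the turned shaft into the drilling fixture: push on its side so that it rolls along the rails and over the spring catch until both stop buttons stop it, wherever the stop is set, and keep a light push of about 6 to 10 N on it there for half a second to bed it; do not grip or lift the shaft, and never press it against the buttons with more than 15 N. Then, with the shaft resting on both buttons, swing the toggle clamp's handle over the shaft until the rubber shoe clamps the shaft down, and let go. Leave the other things on the bench where they are.

Things in the scene. Friction and masses are not known exactly. Their poses are not given: they have to be found in the camera images.
- fixture: drilling fixture, fixed: steel plate 285 x 120 x 12 mm with rails, stop, catch and toggle clamp. Origin on the bench. Its x axis (level) is the direction the shaft must roll, y is parallel to the shaft at home, z up. Rails: 12 mm wide at y = -42 and +42 mm, tops 30 mm above the bench, from x = -129 to +37 mm, with lips 7 mm high at the free end (x = -129 to -123)
- stop: stop: fixed bracket (top 48 mm above the bench) in front of which a screw-set carriage stands, with two round buttons (16 mm across, y = -35 and +35 mm) and the spring catch. Origin at the shaft axis' height (45 mm), x = +44 mm of the fixture, axes parallel to it. The button faces stand anywhere from x = 0 to -24 mm, set anew each time, held fast, not reported: feel for them
- shaft: turned and oiled steel shaft, slippery, loose, about 0.66 kg: body 30 mm in diameter, 110 mm long, with a journal 16 mm in diameter and 18 mm long at each end. Origin at its centre; y is its length, x and z turn as it rolls. It lies across the rails, axis 45 mm above the bench, up to 3 degrees out of square. At home its axis is 15 mm before the button faces. It runs on a little when let go
- catch (a joint): spring catch on the carriage, between the rails (fixture y = -10 to +10 mm): a ramp rising towards the stop, from rail level 61 mm before the button faces to a tip 9 mm higher, 27 mm before them. 0 = up, 0.15 rad = pressed flush with the rails by the shaft. Rolling over it takes only 1 or 2 N; it then rises behind the shaft (to about 0.05) and keeps it on the buttons with 1 to 3 N
- clamp (a joint): toggle clamp lever, rad: 0 = arm level with its flat rubber shoe (42 mm along the arm, 18 mm wide) on the shaft; 1.25 to 1.4 at the start = arm raised, handle leaning away from the shaft. Its stiff pivot (about 0.3 N m) holds it wherever it is left, also pressed down on the shaft. Clamped on the shaft it reads about 0.01
- clamp_grip (a point): middle of the clamp's black handle grip, a round bar 21 mm in diameter, 62 mm long. It turns with the lever about the clamp pivot at a radius of 85 mm in the fixture's x-z plane (y = 0); the handle leans from the vertical by (joint value - 0.5) rad, positive towards fixture +x, away from the shaft. The handle ends 29 mm beyond this point
- clamp_pivot (a point): pivot pin of the toggle clamp, axis along the fixture's y, 72 mm above the bench, at x = +61 mm of the stop; the arm reaches 109 mm from it, the middle of the shoe 88 mm
- wood_block: bystander: brown wooden block, 48 x 68 x 22 mm, behind the fixture
- scriber: bystander: thin steel scriber, 271 mm long, lying to the left of the fixture
- oil_bottle: bystander: grey squeeze bottle with a spout, 68 mm wide, 186 mm tall
- cup: bystander: translucent measuring cup, 64 mm wide, 88 mm tall
- marker: bystander: paint marker lying down, 133 mm long
- drill_chuck: bystander: steel drill chuck standing on its back, 40 mm wide, 50 mm tall
- parallel: bystander: ground steel parallel block, 40 x 62 x 26 mm, behind the fixture near the stop

How it is judged:
By the outcome, as a careful person would: the job done as asked, in the order asked, and still so for the second after the job is handed in, with the robot touching nothing.
It also fails if it takes over 64 s, if anything falls off the work surface, if the arm or the gripper's body presses on something with over 40 N, if the wrist force passes 120 N, or if a joint passes its speed limit or range.

## Working session

There is one attempt and no reset: what is moved stays moved. The work goes in short steps, each a Python script; the robot and the scene stay as the last script left them, time stands still between calls to the robot, and variables do not carry over. Pictures are saved under pics/ and viewed, and the job is handed in when it is done.

```bash
ls; mkdir -p pics; python3 - <<'E'
from cell import env
import cv2
for n in ("scene","top","wrist"):
    cv2.imwrite(f"pics/{n}0.png",env.camera(n)); print(n,env.camera_params(n))
print(env.read_t(),env.read_wrist_force(),env.read_tcp_rot(),env.read_opening())
E
```

```text
pics
scene {'fx': 515.114199669168, 'fy': 515.114199669168, 'cx': 286.80386521029914, 'cy': 212.8985082291779, 'R': array([[-0.61797293, -0.78600301, -0.01757051],
       [-0.48924295,  0.40195576, -0.773998  ],
       [ 0.61542733, -0.46971356, -0.63294421]]), 't': array([0.29482571, 0.42107396, 0.96590466])}
top {'fx': 400.4949856470973, 'fy': 400.4949856470973, 'cx': 284.4016180530669, 'cy': 206.19732371537424, 'R': array([[ 0.02234068, -0.99972138,  0.00761901],
       [-0.98450859, -0.0233251 , -0.17377797],
       [ 0.17390727, -0.00361866, -0.98475538]]), 't': array([-0.08122237,  0.62476101,  0.90143561])}
wrist {'fx': 358.83508321339707, 'fy': 358.83508321339707, 'cx': 282.07338383678774, 'cy': 207.7335748016093, 'T_tool_cam': array([[ 1.87669667e-04, -2.77016405e-01,  9.60865171e-01,
        -1.42494872e-01],
       [ 1.02363952e-04, -9.60865177e-01, -2.77016426e-01,
         7.05601489e-02],
       [ 9.99999977e-01,  1.50345537e-04, -1.51968754e-04,
         1.87996266e-04],
       [ 0.00000000e+00,  0.00000000e+00,  0.00000000e+00,
         1.00000000e+00]])}
0.15 [ 0.23295806 -0.20624852  0.17708741] [ 0.39432631  0.58751226 -0.39365184  0.58683416] 0.9966428888802789
```

View pics/scene0.png

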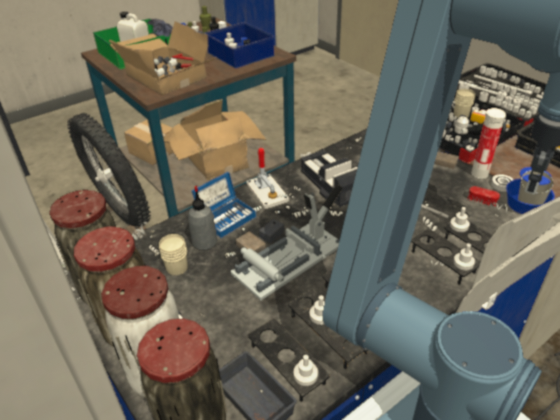

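View pics/top0.png

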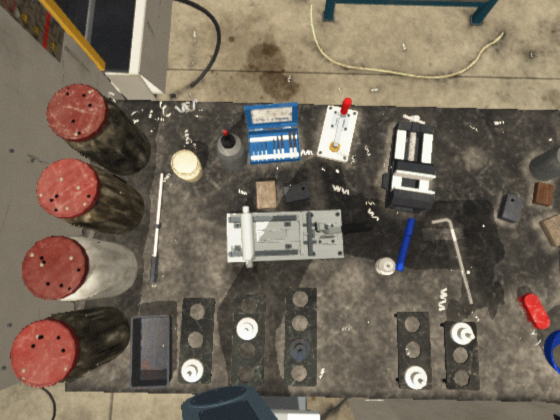

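The top view shows the fixture at pixels (228..343, 208..265). The shaft is at u≈248 and the stop and clamp are on the right, so it rolls towards image right, which is about world −y. I'll enlarge this area.

```bash
python3 - <<'E'
import cv2
a=cv2.imread("pics/top0.png")[195:280,215:355]
cv2.imwrite("pics/top0c.png",cv2.resize(a,None,fx=5.6,fy=5.6,interpolation=cv2.INTER_CUBIC))
a=cv2.imread("pics/scene0.png")[170:300,220:350]
cv2.imwrite("pics/scene0c.png",cv2.resize(a,None,fx=4.5,fy=4.5,interpolation=cv2.INTER_CUBIC))
E
```

```text
(no output)
```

View pics/top0c.png

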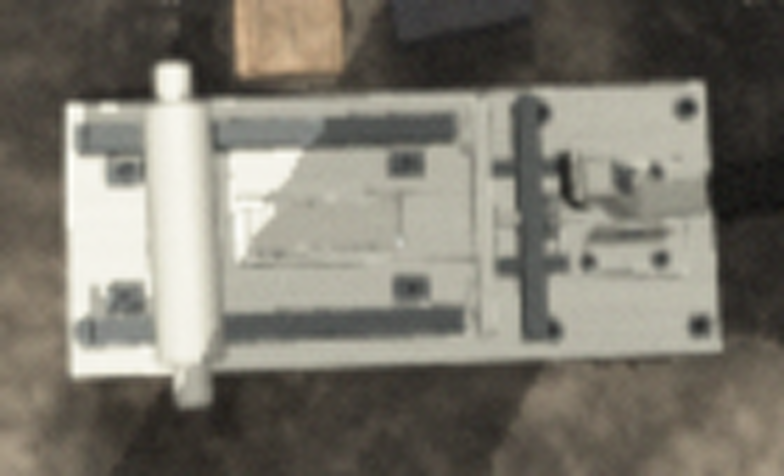

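View pics/scene0c.png

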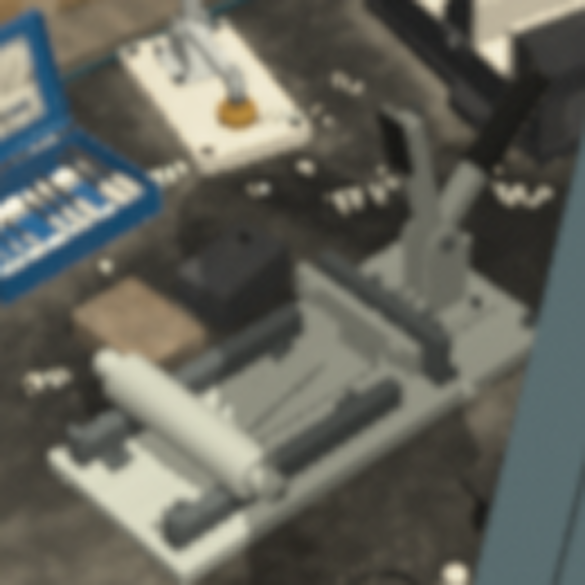

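```bash
cat > h.py <<'E'
import numpy as np, cv2
from scipy.optimize import least_squares
from scipy.spatial.transform import Rotation as Rn
def proj(P,cp):
    P=np.atleast_2d(P); c=P@np.array(cp['R']).T+np.array(cp['t'])
    return np.c_[cp['fx']*c[:,0]/c[:,2]+cp['cx'],cp['fy']*c[:,1]/c[:,2]+cp['cy']]
def ray(uv,cp,z):
    R=np.array(cp['R']);t=np.array(cp['t']);C=-R.T@t
    d=R.T@np.array([(uv[0]-cp['cx'])/cp['fx'],(uv[1]-cp['cy'])/cp['fy'],1])
    return C+d*(z-C[2])/d[2]
def fx2w(p,F):
    x,y,a=F; p=np.atleast_2d(p); c,s=np.cos(a),np.sin(a)
    return np.c_[x+c*p[:,0]-s*p[:,1],y+s*p[:,0]+c*p[:,1],p[:,2]]
E
python3 - <<'E'
from h import *
from cell import env
cp=env.camera_params("top"); cs=env.camera_params("scene")
T=lambda u,v:(215+(u+.5)/5.6-.5,195+(v+.5)/5.6-.5)
S=lambda u,v:(220+u/4.5,170+v/4.5)
pl=[T(66,103),T(704,84),T(721,351),T(72,378)]
w=[ray(p,cp,.012) for p in pl]
for p in w: print(p.round(4))
print([np.linalg.norm(w[i]-w[(i+1)%4]).round(4) for i in range(4)])
m=[(-.1425,.06,.012),(.1425,.06,.012),(.1425,-.06,.012),(-.1425,-.06,.012)]
r=least_squares(lambda F:(proj(fx2w(m,F),cp)-pl).ravel(),[.5,0,-1.57]);F=r.x
print("F",F,r.fun.round(2))
# scene check: plate near corner, etc
q=[(-.1425,.06,.012),(-.1425,-.06,.012)]
print(proj(fx2w(q,F),cs), S(60,458),S(185,572))
# rails
q=[(.037,.048,.03),(.037,-.048,.03),(-.129,.048,.037),(-.129,-.048,.037)]
print(proj(fx2w(q,F),cp),T(457,115),T(465,332),T(78,123),T(80,345))
# shaft end centres
for e in (T(173,66),T(193,405),T(172,80),T(192,390)): 
    p=ray(e,cp,.045); x,y,a=F;d=p[:2]-[x,y]; print("shaft fx",d@[np.cos(a),np.sin(a)],d@[-np.sin(a),np.cos(a)])
for e in (S(110,360),S(265,483)):
    p=ray(e,cs,.045); x,y,a=F;d=p[:2]-[x,y]; print("shaft sc",d@[np.cos(a),np.sin(a)],d@[-np.sin(a),np.cos(a)])
# clamp for values
for th in (1.25,1.3,1.4):
    L=th-.5; pv=np.array([.105,0,.072])
    g=pv+.085*np.array([np.sin(L),0,np.cos(L)]);e=pv+.114*np.array([np.sin(L),0,np.cos(L)])
    print(th,((proj(fx2w([pv,g,e],F),cs)-[220,170])*4.5).round(0).tolist(),fx2w([g],F),proj(fx2w([e],F),cp))
E
```

```text
[0.6135 0.0769 0.012 ]
[ 0.6288 -0.2067  0.012 ]
[ 0.5107 -0.2139  0.012 ]
[0.4926 0.0686 0.012 ]
[np.float64(0.284), np.float64(0.1183), np.float64(0.283), np.float64(0.1212)]
F [ 0.56143256 -0.06878955 -1.51089578] [-0.07  0.28  0.3  -0.42  0.3   0.27 -0.53 -0.17]
[[229.46060591 269.5740141 ]
 [259.57315975 296.17254143]] (233.33333333333334, 271.77777777777777) (261.1111111111111, 297.1111111111111)
[[298.92567952 214.32456615]
 [300.67764639 253.79851719]
 [230.55541158 216.34449992]
 [231.12992508 256.23578247]] (296.19642857142856, 215.125) (297.625, 253.875) (228.51785714285714, 216.55357142857144) (228.875, 256.19642857142856)
shaft fx -0.09173822353114137 0.06975914516997693
shaft fx -0.0863466494555883 -0.07492183728336925
shaft fx -0.09229426908328864 0.06366047269460992
shaft fx -0.08662755384905856 -0.06867683863613912
shaft sc -0.09025566103756237 0.061851396723628806
shaft sc -0.0881098927867997 -0.06900518622464642
1.25 [[436.0, 224.0], [510.0, 98.0], [536.0, 54.0]] [[ 0.57118688 -0.23143661  0.13419355]] [[371.14350459 225.12124192]]
1.3 [[436.0, 224.0], [514.0, 99.0], [541.0, 57.0]] [[ 0.57136863 -0.23446714  0.13122007]] [[372.63473304 225.29010578]]
1.4 [[436.0, 224.0], [520.0, 104.0], [549.0, 64.0]] [[ 0.57170432 -0.2400646   0.12483685]] [[375.22424191 225.66794774]]
```

The rail marks disagree with the plate-centred guess by about 5 mm, so the plate is offset from the origin. The shaft is at fixture x≈−89 mm. I'll take a wrist view to refine this.

```bash
cat >> h.py <<'E'
def toolq(a,lean):
    # lean>0: gripper body tipped towards fixture +x ; tool z=+fixture y
    fx=np.array([np.cos(a),np.sin(a),0]); fy=np.array([-np.sin(a),np.cos(a),0]); Z=np.array([0,0,1.])
    X=-(np.cos(lean)*Z+np.sin(lean)*fx); zz=fy; yy=np.cross(zz,X)
    return Rn.from_matrix(np.c_[X,yy,zz]).as_quat()
E
python3 - <<'E'
from h import *
from cell import env
a=-1.511
q=toolq(a,0)
p=fx2w([(-.03,0,.30)],(.5614,-.064,a))[0]
print(p,env.ik(p,q))
env.move_to(p,q)
print(env.read_t(),env.read_eef_pos(),env.read_tcp_rot(),q)
P=env.read_eef_pos();Q=env.read_tcp_rot()
im=env.camera("wrist");cv2.imwrite("pics/w1.png",im)
cv2.imwrite("pics/w1b.png",cv2.resize(im,(800,600),interpolation=cv2.INTER_CUBIC))
np.savez("w1.npz",P=P,Q=Q)
print(env.read_wrist_force())
E
```

```text
[ 0.55960718 -0.03405362  0.3       ] [-2.59717875e-01  2.42251189e-01  1.39012393e+00 -4.44089210e-16
  1.50921754e+00 -3.19514202e-01]
2.2833 [ 0.55949789 -0.03504046  0.29979631] [-0.0206905   0.70695099  0.02049578  0.70666266] [-0.02113804  0.70679076  0.02113804  0.70679076]
[-0.15340072  0.24539253  0.13469342]
```

View pics/w1b.png

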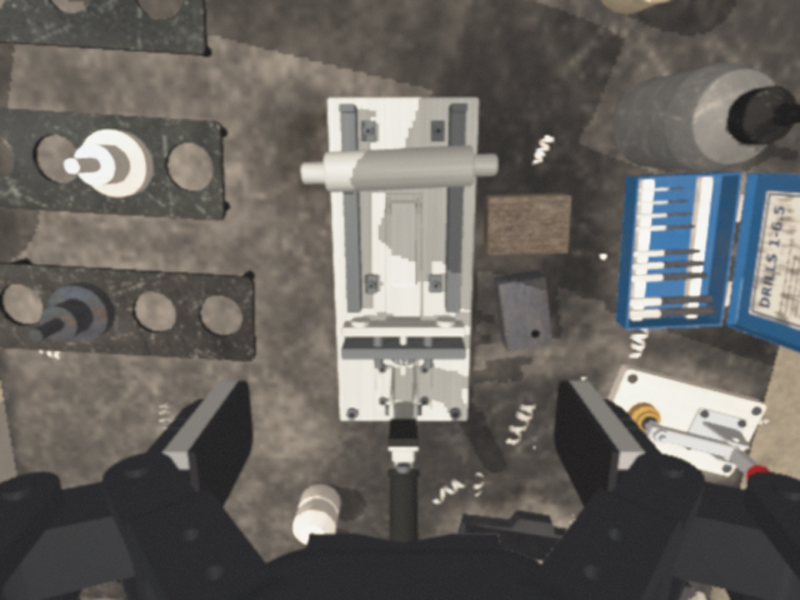

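The wrist view shows the plate from (328,98) to (468,420), the shaft at rows ~150–185, the rails, the stop at row ~347 and the clamp handle near (403,500). I'll crop it for finer points.

```bash
python3 - <<'E'
import cv2
a=cv2.imread("pics/w1.png")
c=a[60:190,190:360]; cv2.imwrite("pics/w1c.png",cv2.resize(c,None,fx=4.5,fy=4.5,interpolation=cv2.INTER_CUBIC))
c=a[180:390,190:370]; cv2.imwrite("pics/w1d.png",cv2.resize(c,None,fx=2.85,fy=2.85,interpolation=cv2.INTER_CUBIC))
E
```

```text
(no output)
```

View pics/w1c.png

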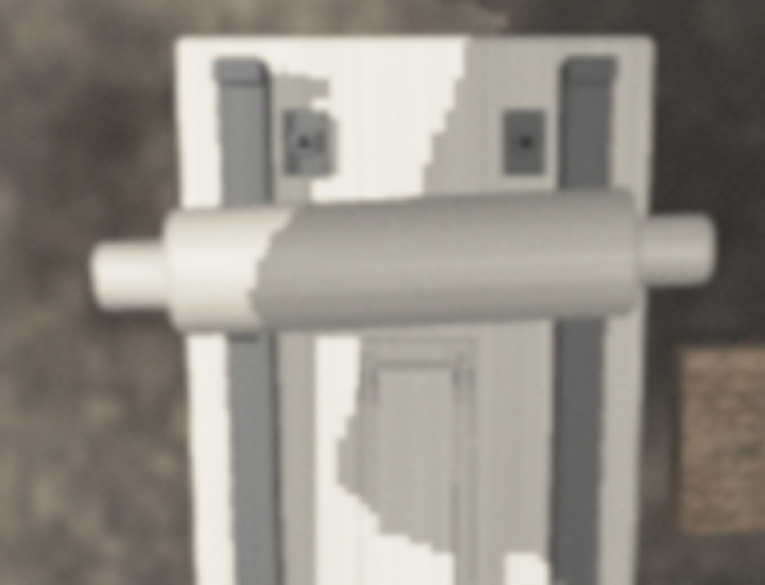

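View pics/w1d.png

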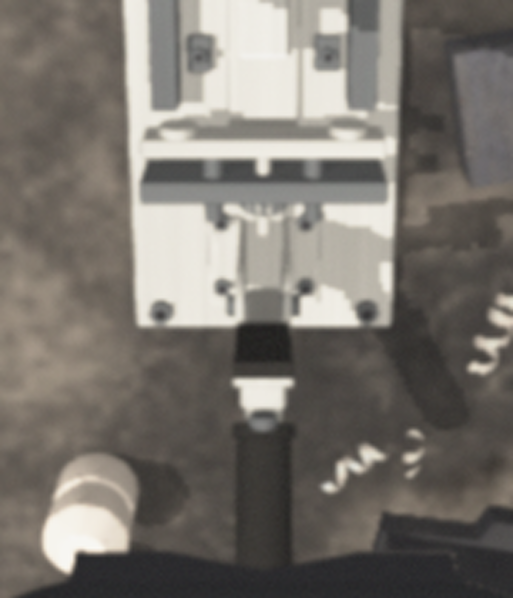

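```bash
python3 - <<'E'
from h import *
from cell import env
cp=env.camera_params("top"); cw=env.camera_params("wrist"); cs=env.camera_params("scene")
d=np.load("w1.npz");R=Rn.from_quat(d['Q']).as_matrix();T=np.array(cw['T_tool_cam'])
Rwc=R@T[:3,:3]; C=d['P']+R@T[:3,3]
W=dict(fx=cw['fx'],fy=cw['fy'],cx=cw['cx'],cy=cw['cy'],R=Rwc.T,t=-Rwc.T@C)
c=lambda u,v:(190+(u+.5)/4.5-.5,60+(v+.5)/4.5-.5)
dd=lambda u,v:(190+(u+.5)/2.85-.5,180+(v+.5)/2.85-.5)
t=lambda u,v:(215+(u+.5)/5.6-.5,195+(v+.5)/5.6-.5)
plm=lambda d:[(-.1425+d,.06,.012),(.1425+d,.06,.012),(.1425+d,-.06,.012),(-.1425+d,-.06,.012)]
rm=[(.037,.048,.03),(.037,-.048,.03),(-.129,.048,.037),(-.129,-.048,.037)]
topm=[t(66,103),t(704,84),t(721,351),t(72,378),t(457,115),t(465,332),t(78,123),t(80,345)]
wm=[c(655,38),dd(393,325),dd(138,326),c(175,38),dd(376,108),dd(152,108),c(615,58),c(213,60)]
mod=lambda F:fx2w(plm(F[3])+rm,F[:3])
for name,sets in (("top",[(cp,topm)]),("wrist",[(W,wm)]),("both",[(cp,topm),(W,wm)])):
    r=least_squares(lambda F:np.concatenate([(proj(mod(F),k)-m).ravel() for k,m in sets]),[.56,-.065,-1.51,0.])
    print(name,r.x.round(4),r.fun.round(1).tolist())
F=r.x[:3]
def inf(p): e=np.array(p)[:2]-F[:2]; return (e@[np.cos(F[2]),np.sin(F[2])]*1e3).round(1),(e@[-np.sin(F[2]),np.cos(F[2])]*1e3).round(1)
for s in (c(95,275),c(713,249),c(168,268),c(637,252)): print("shaft",inf(ray(s,W,.045)))
for s in (dd(177,138),dd(347,137),dd(177,128),dd(347,126)): print("button top edge?",inf(ray(s,W,.053)),inf(ray(s,W,.045)))
# lever: grip start at r=.054, shoe etc
for th in np.arange(1.2,1.46,.05):
    L=th-.5;pv=np.array([.105,0,.072]);dr=np.array([np.sin(L),0,np.cos(L)])
    pts=[pv+.054*dr,pv+.085*dr, pv+.109*np.array([-np.cos(th),0,np.sin(th)])]
    u=proj(fx2w(pts,F),W); us=proj(fx2w([pv,pv+.114*dr],F),cs)
    print(round(th,2),(((u-[190,180])*2.85)).round(0).tolist(),((us-[220,170])*4.5).round().tolist())
np.save("F.npy",F)
E
```

```text
top [ 0.5609 -0.0627 -1.512   0.0061] [-0.0, 0.3, 0.3, -0.3, 0.3, 0.4, -0.6, -0.1, 0.3, -0.6, 0.5, 0.1, -0.5, -0.1, -0.3, 0.2]
wrist [ 0.5614 -0.0607 -1.5082  0.0071] [0.1, -0.7, -0.2, 0.7, -0.1, 0.7, -0.3, -0.3, 0.5, 1.1, -0.4, 1.5, 0.8, -1.0, -0.5, -1.0]
both [ 0.5613 -0.061  -1.509   0.0069] [-0.4, 0.3, -0.1, -0.7, -0.0, 0.0, -0.8, -0.2, -0.5, -0.9, -0.1, -0.1, -1.2, -0.1, -1.0, 0.1, 0.0, -0.5, -0.4, 0.9, -0.3, 0.8, -0.3, -0.1, 0.4, 1.4, -0.6, 1.7, 0.7, -0.6, -0.5, -0.7]
shaft (np.float64(-79.5), np.float64(-76.6))
shaft (np.float64(-85.0), np.float64(71.0))
shaft (np.float64(-81.0), np.float64(-59.1))
shaft (np.float64(-84.4), np.float64(52.9))
button top edge? (np.float64(40.2), np.float64(-35.0)) (np.float64(43.0), np.float64(-35.7))
button top edge? (np.float64(40.0), np.float64(33.5)) (np.float64(42.8), np.float64(34.2))
button top edge? (np.float64(36.0), np.float64(-34.9)) (np.float64(38.7), np.float64(-35.6))
button top edge? (np.float64(35.4), np.float64(33.4)) (np.float64(38.1), np.float64(34.1))
1.2 [[264.0, 443.0], [264.0, 532.0], [263.0, 352.0]] [[426.0, 229.0], [521.0, 57.0]]
1.25 [[264.0, 444.0], [264.0, 534.0], [263.0, 371.0]] [[426.0, 229.0], [526.0, 59.0]]
1.3 [[264.0, 446.0], [264.0, 535.0], [264.0, 390.0]] [[426.0, 229.0], [530.0, 62.0]]
1.35 [[264.0, 446.0], [264.0, 536.0], [264.0, 408.0]] [[426.0, 229.0], [535.0, 65.0]]
1.4 [[264.0, 447.0], [264.0, 536.0], [264.0, 426.0]] [[426.0, 229.0], [539.0, 68.0]]
1.45 [[264.0, 447.0], [264.0, 535.0], [264.0, 443.0]] [[426.0, 229.0], [542.0, 72.0]]
```

```bash
python3 - <<'E'
from h import *
from cell import env
cw=env.camera_params("wrist");T=np.linalg.inv(np.array(cw['T_tool_cam']))
k=dict(cw);k['R']=T[:3,:3];k['t']=T[:3,3]
for s in (0,-.013):
  print(s,(proj([(s,y,z) for y in(-.011,.011) for z in(-.057,-.0425,.0425,.057)],k)*800/560).round(0).tolist())
F=np.load("F.npy")
for x in (-.14,-.1,-.05,.02):
  for l in (-.25,):
    print(x,env.ik(fx2w([(x,-.003,.05)],F)[0],toolq(F[2],l)))
print([ (L,env.ik(fx2w([(.105+.085*np.sin(L)+.022*np.cos(L),0,.072+.085*np.cos(L)-.022*np.sin(L))],F)[0],toolq(F[2],L))) for L in (.9,.75,.4,0,-.25,-.5)])
E
```

```text
0 [[219.0, 421.0], [266.0, 421.0], [539.0, 421.0], [585.0, 421.0], [212.0, 355.0], [260.0, 355.0], [544.0, 355.0], [593.0, 355.0]]
-0.013 [[203.0, 444.0], [254.0, 444.0], [550.0, 444.0], [601.0, 444.0], [195.0, 374.0], [248.0, 374.0], [557.0, 374.0], [610.0, 374.0]]
-0.14 [ 0.10001855  0.487779    1.71635091 -0.30451818  0.96937873  0.21545927]
-0.1 [ 0.02781154  0.47650864  1.73673877 -0.31045051  0.94312732  0.15117045]
-0.05 [-0.06334333  0.4679881   1.75207536 -0.31508798  0.91423149  0.06730278]
0.02 [-0.18995414  0.46672578  1.75434173 -0.31558567  0.88197317 -0.0548283 ]
[(0.9, array([-0.86626871,  0.89312407,  1.09862713,  0.51815687,  1.89469524,
       -0.9556489 ])), (0.75, array([-0.83245587,  0.79209562,  1.17160082,  0.45181808,  1.78324457,
       -0.93761522])), (0.4, array([-0.71527749,  0.57709703,  1.34106759,  0.28181292,  1.51395818,
       -0.83458988])), (0, array([-5.04637480e-01,  4.02546982e-01,  1.51717686e+00, -4.44089210e-16,
        1.22186881e+00, -5.66413855e-01])), (-0.25, array([-0.33532555,  0.35741858,  1.60806458, -0.2600054 ,  1.09179648,
       -0.28648911])), (-0.5, array([-0.1553816 ,  0.3755735 ,  1.67751194, -0.57051718,  1.04887956,
        0.06331526]))]
```

The fingertips project as if 13 mm behind the TCP when open, and this matches the picture. Next I approach behind the shaft and push with the two open fingers, tool tipped back 0.25 rad.

```bash
cat >> h.py <<'E'
def fin(p,F):
    e=np.array(p)[:2]-F[:2]; return e@[np.cos(F[2]),np.sin(F[2])],e@[-np.sin(F[2]),np.cos(F[2])],p[2]
def ff(f,F): return np.array([f[0]*np.cos(F[2])+f[1]*np.sin(F[2]),-f[0]*np.sin(F[2])+f[1]*np.cos(F[2]),f[2]])
E
python3 - <<'E'
from h import *
from cell import env
F=np.load("F.npy");q=toolq(F[2],-.25);g=lambda x,z:fx2w([(x,-.003,z)],F)[0]
env.move_to(g(-.132,.11),q)
env.move_straight(g(-.132,.033),feed=.12)
env.pause(.15)
f0=np.mean([env.read_wrist_force() for _ in range(5)],0);np.save("f0.npy",f0)
print(env.read_t(),f0,fin(env.read_eef_pos(),F))
for x in np.arange(-.124,-.0879,.004):
    t=env.read_t();env.move_straight(g(x,.033),feed=.04)
    print(round(x,3),round(env.read_t()-t,2),ff(env.read_wrist_force()-f0,F).round(1),np.round(fin(env.read_eef_pos(),F),4))
P=env.read_eef_pos();Q=env.read_tcp_rot();im=env.camera("wrist");np.savez("w2.npz",P=P,Q=Q)
cv2.imwrite("pics/w2.png",cv2.resize(im,(800,600),interpolation=cv2.INTER_CUBIC))
cv2.imwrite("pics/t2.png",cv2.resize(env.camera("top")[180:300,200:360],(800,600),interpolation=cv2.INTER_CUBIC))
E
```

```text
4.1583 [ 0.00811716 -0.17261354 -0.91965102] (np.float64(-0.131974249025478), np.float64(-0.002171086672161719), np.float64(0.034051517441512524))
-0.124 0.35 [0.1 0.  0.2] [-0.1236 -0.003   0.0332]
-0.12 0.25 [-0.1  0.   1.6] [-0.1198 -0.003   0.033 ]
-0.116 0.25 [ 0.3 -0.3  1.1] [-0.1158 -0.003   0.033 ]
-0.112 0.25 [-0.5 -0.5  1. ] [-0.1118 -0.003   0.033 ]
-0.108 0.25 [-0.5  0.5  0.6] [-0.1078 -0.003   0.033 ]
-0.104 0.25 [-0.8 -0.   0.7] [-0.1038 -0.003   0.033 ]
-0.1 0.25 [-1.  -0.6  1.2] [-0.0997 -0.003   0.033 ]
-0.096 0.25 [ 0.4 -0.8  1.6] [-0.0957 -0.003   0.033 ]
-0.092 0.25 [0.4 0.1 1.3] [-0.0917 -0.003   0.033 ]
-0.088 0.25 [0.3 0.1 0.2] [-0.0877 -0.0031  0.033 ]
```

View pics/w2.png

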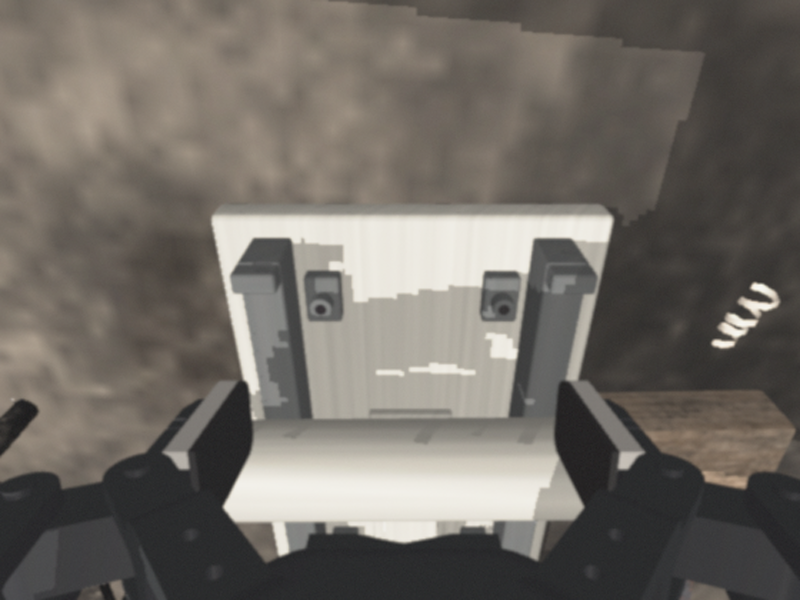

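View pics/t2.png

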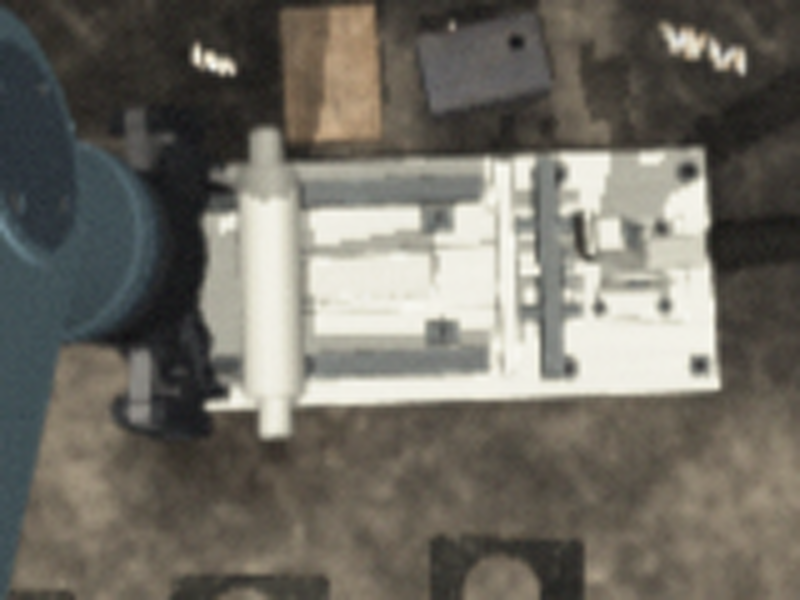

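Both fingers sit behind the body ends and the shaft is rolling square. I continue with coarse steps up to the earliest possible stop, then feel for it in fine ones.

```bash
cat > push.py <<'E'
from h import *
from cell import env
F=np.load("F.npy");g=lambda x,z:fx2w([(x,-.003,z)],F)[0];f0=np.load("f0.npy")
rd=lambda n=3:ff(np.mean([env.read_wrist_force() for _ in range(n)],0)-f0,F)
E
python3 - <<'E'
from push import *
for x in np.arange(-.084,-.0259,.004):
    env.move_straight(g(x,.033),feed=.035); f=rd()
    print(round(x,3),f.round(1))
    if f[0]<-5: print("STOP");break
x=fin(env.read_eef_pos(),F)[0]; print(env.read_t(),x)
x=round(x,4);k=0
while f[0]>-4 and x<.012:
    x+=.0005;k+=1
    env.move_straight(g(x,.033),feed=.02);f=rd()
    if k%4==0 or f[0]<-1.2: print(round(x,4),f.round(1))
print(env.read_t(),fin(env.read_eef_pos(),F))
E
```

```text
-0.084 [-1.2  0.1  1.3]
-0.08 [0.2 0.9 0.9]
-0.076 [-0.3 -0.3  0.6]
-0.072 [-0.4 -0.4  0.5]
-0.068 [0.2 0.4 0.5]
-0.064 [0.8 0.3 0.7]
-0.06 [-0.  -0.5  0.6]
-0.056 [0.4 0.5 0.8]
-0.052 [ 0.  -0.5  0.2]
-0.048 [-0.8  0.1  1.4]
-0.044 [-0.9  0.2  1. ]
-0.04 [-0.5  0.   1.2]
-0.036 [-0.8  0.9  1.8]
-0.032 [-0.4 -0.   1.2]
-0.028 [-0.7 -0.3  1.8]
10.8583 -0.027645295488612377
-0.0261 [-1.5  0.4  1.2]
-0.0256 [-1.   0.6  1.9]
-0.0251 [-1.4  0.4  1.6]
-0.0246 [-1.3  0.5  1.7]
-0.0241 [-1.3  0.3  1.3]
-0.0236 [-1.2  0.9  1.5]
-0.0216 [-1.8  0.2  1.9]
-0.0206 [-1.4  1.2  0.5]
-0.0196 [0.  0.6 0.9]
-0.0176 [-0.   0.4  1.9]
-0.0161 [-1.8  0.7  2.2]
-0.0156 [-0.2  0.6  1.7]
-0.0136 [0.  0.2 1.4]
-0.0131 [-1.8 -0.1  1.7]
-0.0116 [-0.7  0.9  1.4]
-0.0096 [-0.6 -0.1  1.9]
-0.0076 [-0.6 -0.2  1.7]
-0.0056 [-0.3  0.4  1.7]
-0.0036 [-0.1  0.6  1.4]
-0.0016 [0.  0.2 1.2]
0.0004 [-0.5 -0.2  0.9]
0.0024 [-0.6  0.2  1.1]
0.0034 [-5.  -0.2  2.2]
26.3583 (np.float64(0.002899554976241332), np.float64(-0.0030284557000211597), np.float64(0.03294886640841205))
```

Contact is at an axis x of about 25 mm, so the faces are at about 40 mm, as seen in the image. I'll now raise it to about 8 N and hold.

```bash
python3 - <<'E'
from push import *
env.pause(.1);f=rd(5);x=.0034;print(f.round(2),env.read_t())
while f[0]>-7.2 and x<.006:
    x+=.00015; env.move_straight(g(x,.033),feed=.02);f=rd(5);print(round(x,5),f.round(1))
for _ in range(5):
    env.pause(.14);f=rd(5);print(f.round(1))
print(env.read_t(),fin(env.read_eef_pos(),F))
E
```

```text
[-5.28  0.55  1.93] 26.4583
0.00355 [-6.3 -0.6  2.7]
0.0037 [-7.   0.2  2.7]
0.00385 [-7.4  0.1  1.5]
[-7.2  0.3  2.4]
[-7.5 -0.1  3.3]
[-6.8  0.7  2.5]
[-7.4  0.7  3. ]
[-7.  -0.2  2.9]
27.9167 (np.float64(0.002974671691426221), np.float64(-0.0029877254988143888), np.float64(0.03296622675759753))
```

Bedded at about 7 N for 0.7 s. I'll back off and check with a picture.

```bash
python3 - <<'E'
from push import *
env.move_straight(g(-.005,.033),feed=.04)
env.move_straight(g(-.06,.06),feed=.15)
env.move_to(g(-.10,.24),toolq(F[2],0.1))
env.grasp()
P=env.read_eef_pos();Q=env.read_tcp_rot();im=env.camera("wrist");np.savez("w3.npz",P=P,Q=Q);cv2.imwrite("pics/w3r.png",im)
cv2.imwrite("pics/w3.png",cv2.resize(im,(800,600),interpolation=cv2.INTER_CUBIC))
cv2.imwrite("pics/t3.png",cv2.resize(env.camera("top")[180:300,240:400],(800,600),interpolation=cv2.INTER_CUBIC))
cv2.imwrite("pics/s3.png",cv2.resize(env.camera("scene")[170:300,220:350],(600,600),interpolation=cv2.INTER_CUBIC))
print(env.read_t(),rd())
E
```

```text
30.525 [0.23116026 0.02017268 0.09674423]
```

View pics/w3.png

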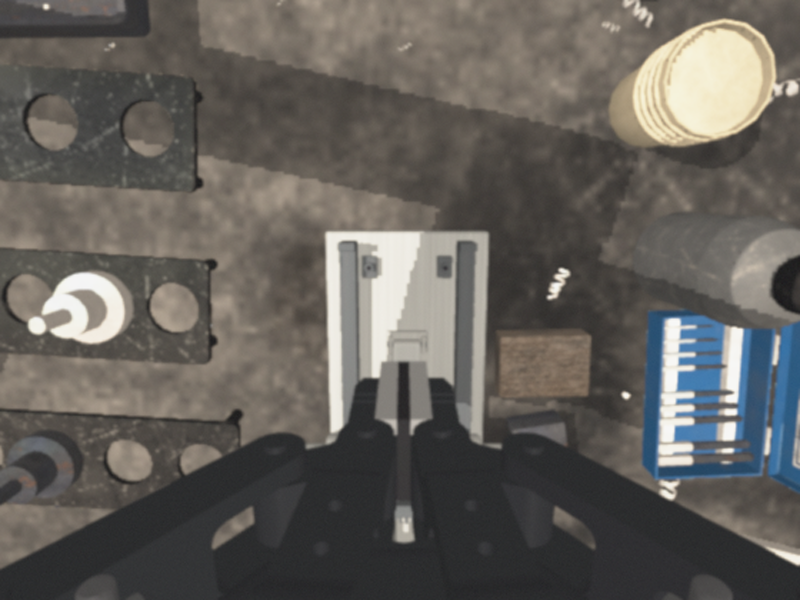

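View pics/t3.png

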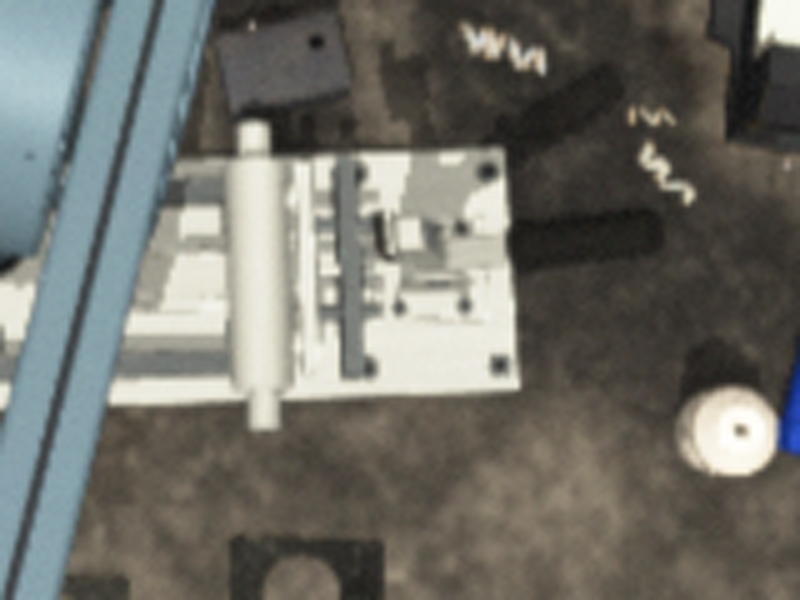

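View pics/s3.png

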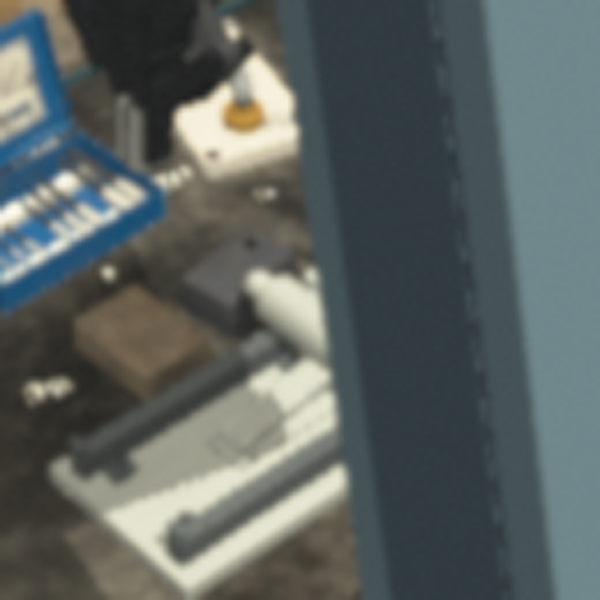

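```bash
python3 - <<'E'
from push import *
cp=env.camera_params("top")
T=lambda u,v:(240+(u+.5)/5-.5,180+(v+.5)/5-.5)
for s in (T(252,125),T(265,425),T(258,275)): print(np.round(fin(ray(s,cp,.045),F),4))
for th in (1.2,1.25,1.3,1.35,1.4):
    L=th-.5;pv=np.array([.105,0,.072]);dr=np.array([np.sin(L),0,np.cos(L)]);n=np.array([np.cos(L),0,-np.sin(L)])
    u=(proj(fx2w([pv+.054*dr,pv+.114*dr,pv+.114*dr+.0105*n],F),cp)-[240,180])*5
    print(th,u.round().tolist())
E
```

```text
[0.0236 0.0698 0.045 ]
[ 0.0237 -0.0738  0.045 ]
[ 0.0234 -0.0029  0.045 ]
1.2 [[521.0, 240.0], [629.0, 224.0], [645.0, 225.0]]
1.25 [[525.0, 241.0], [637.0, 225.0], [652.0, 226.0]]
1.3 [[529.0, 241.0], [645.0, 225.0], [658.0, 227.0]]
1.35 [[532.0, 241.0], [652.0, 226.0], [664.0, 228.0]]
1.4 [[535.0, 242.0], [658.0, 227.0], [669.0, 229.0]]
```

The shaft is square at x≈23.5–25 mm, resting at home, and the clamp is at about 1.33 rad. Next I swing the handle with the closed fingers, following its arc from behind.

```bash
cat >> push.py <<'E'
def tp(L,gap=0,back=0):
    l=float(np.clip(L,-.52,.55)); D=lambda a:np.array([np.sin(a),0,np.cos(a)]);N=lambda a:np.array([np.cos(a),0,-np.sin(a)])
    E=np.array([.105,0,.072])+.114*D(L)+.0105*N(L)
    p=E+(back-.030)*D(l)+(.011+gap)*N(l); p[1]=-.001
    return fx2w([p],F)[0],toolq(F[2],l)
E
python3 - <<'E'
from push import *
for L in (.9,.6,.3,0,-.3,-.52): assert env.ik(*tp(L)) is not None
env.move_to(fx2w([(.10,0,.32)],F)[0],toolq(F[2],.3))
env.move_to(*tp(.9,.02,.10))
p,q=tp(.9,.02);env.move_straight(p,feed=.15)
env.pause(.1);f0=np.mean([env.read_wrist_force() for _ in range(5)],0);np.save("f1.npy",f0)
print(env.read_t(),f0)
cv2.imwrite("pics/s4.png",cv2.resize(env.camera("scene")[120:300,200:400],(660,600),interpolation=cv2.INTER_CUBIC))
cv2.imwrite("pics/w4.png",env.camera("wrist"))
E
```

```text
33.2 [ 0.07357827  0.21446571 -0.55329944]
```

View pics/s4.png

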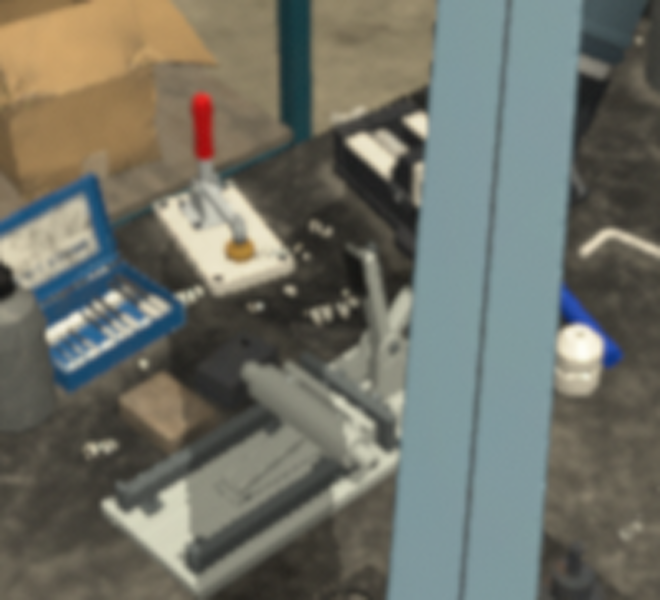

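View pics/w4.png

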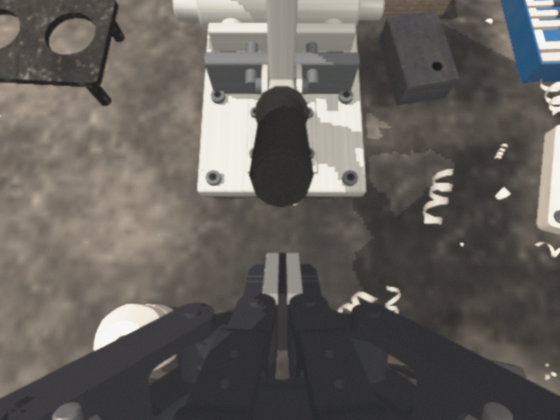

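The fingers stand behind the handle and are aligned with it laterally; the shaft is resting at both buttons. Pushing now.

```bash
python3 - <<'E'
from push import *
f0=np.load("f1.npy")
rd=lambda n=3:ff(np.mean([env.read_wrist_force() for _ in range(n)],0)-f0,F)
for L in list(np.arange(.9,-.36,-.1)):
    p,q=tp(L);env.move_straight(p,q,feed=.07);f=rd()
    print(round(L+.5,2),f.round(1),round(env.read_t(),1))
    if np.linalg.norm(f)>30: print("STOP");break
cv2.imwrite("pics/t5.png",cv2.resize(env.camera("top")[180:300,240:400],(800,600),interpolation=cv2.INTER_CUBIC))
cv2.imwrite("pics/w5.png",env.camera("wrist"))
E
```

```text
1.4 [-0.3 -0.1  0.5] 33.7
1.3 [-0.2  0.6 -0.1] 34.0
1.2 [0.6 0.7 0.5] 34.4
1.1 [-0.2 -0.8  0.5] 34.7
1.0 [ 0.9 -1.2  0.3] 35.0
0.9 [-0.4 -0.   0.1] 35.2
0.8 [ 0.3 -0.1  1.1] 35.5
0.7 [-0.   0.3  0.6] 35.8
0.6 [0.7 0.4 0.7] 36.1
0.5 [-0.2 -0.8  0.5] 36.4
0.4 [ 0.9 -0.4  0.3] 36.6
0.3 [-0.8  0.2  0.9] 36.9
0.2 [-0.4 -0.3 -0.3] 37.2
```

View pics/t5.png

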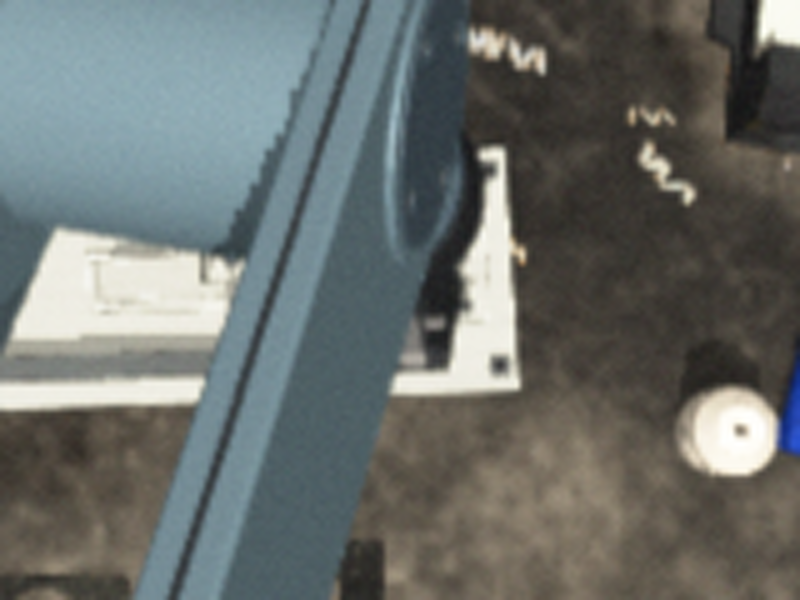

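View pics/w5.png

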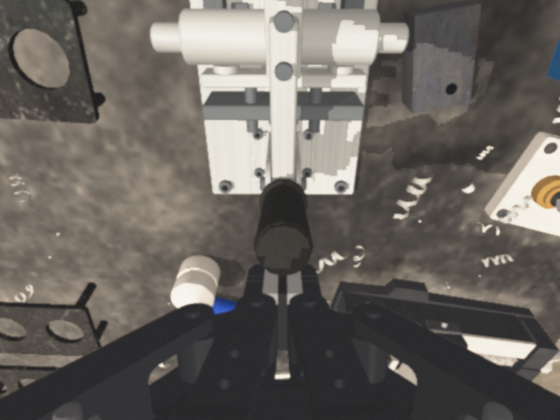

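The lever follows: its arm is now above the shaft. I continue in finer steps until the clamping force builds.

```bash
python3 - <<'E'
from push import *
f0=np.load("f1.npy")
rd=lambda n=3:ff(np.mean([env.read_wrist_force() for _ in range(n)],0)-f0,F)
L=-.3
while L>-.60:
    L-=.02 if L>-.41 else .008
    p,q=tp(L);env.move_straight(p,q,feed=.04);f=rd();n=f@[np.cos(L),0,-np.sin(L)]
    print(round(L+.5,3),f.round(1),round(n,1),round(env.read_t(),1))
    if n>16 or env.read_t()>50: print("STOP");break
np.save("L.npy",L)
cv2.imwrite("pics/w6.png",env.camera("wrist"))
E
```

```text
0.18 [ 2.   0.1 -0.1] 1.9 37.5
0.16 [ 1.5 -0.5  0.4] 1.6 37.8
0.14 [ 1.3 -1.1  0.4] 1.3 38.0
0.12 [0.8 0.5 1. ] 1.1 38.3
0.1 [1.  0.7 1.1] 1.3 38.5
0.08 [0.1 0.8 1.6] 0.8 38.8
0.072 [1.7 0.1 1.2] 2.0 39.0
0.064 [1.6 1.2 1.3] 2.0 39.3
0.056 [1.8 0.3 1. ] 2.1 39.5
0.048 [ 1.9 -0.1  1.8] 2.5 39.8
0.04 [ 1.3 -0.2  2. ] 2.1 40.0
0.032 [1.  0.7 2.2] 1.9 40.3
0.024 [ 1.9 -0.9  1.6] 2.4 40.5
0.016 [2.1 0.2 1.2] 2.4 40.8
0.008 [ 2.6 -0.6  1.9] 3.2 41.0
-0.0 [5.6 0.2 2.3] 6.0 41.3
-0.008 [ 7.8 -0.6  2.2] 7.9 41.5
-0.016 [ 9.1 -0.1  3.2] 9.5 41.8
-0.024 [12.1 -0.3  3. ] 12.0 42.0
-0.032 [15.2 -0.6  3.7] 15.0 42.3
-0.04 [18.1 -1.   4.1] 17.6 42.5
STOP
```

View pics/w6.png

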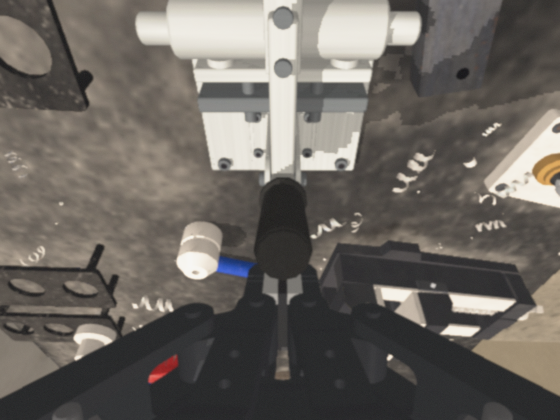

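Resistance sets in at a lever angle of about 0.005 and climbs linearly to 17 N, which is the shoe pressing on the shaft. I'll release, retreat and check.

```bash
python3 - <<'E'
from push import *
L=float(np.load("L.npy"))
p,q=tp(L,.004);env.move_straight(p,q,feed=.02)
p,q=tp(L,.04);env.move_straight(p,q,feed=.12)
p,q=tp(L,.06,.08);env.move_straight(p,feed=.2)
env.move_to(fx2w([(.30,-.1,.30)],F)[0],toolq(F[2],.3))
P=env.read_eef_pos();Q=env.read_tcp_rot();im=env.camera("wrist")
cv2.imwrite("pics/w7.png",cv2.resize(im,(800,600),interpolation=cv2.INTER_CUBIC))
cv2.imwrite("pics/t7.png",cv2.resize(env.camera("top")[180:300,240:400],(800,600),interpolation=cv2.INTER_CUBIC))
cv2.imwrite("pics/s7.png",cv2.resize(env.camera("scene")[120:300,200:400],(660,600),interpolation=cv2.INTER_CUBIC))
print(env.read_t(),env.read_wrist_force())
E
```

```text
45.0583 [ 0.30730402 -0.12264475  0.75831093]
```

View pics/t7.png

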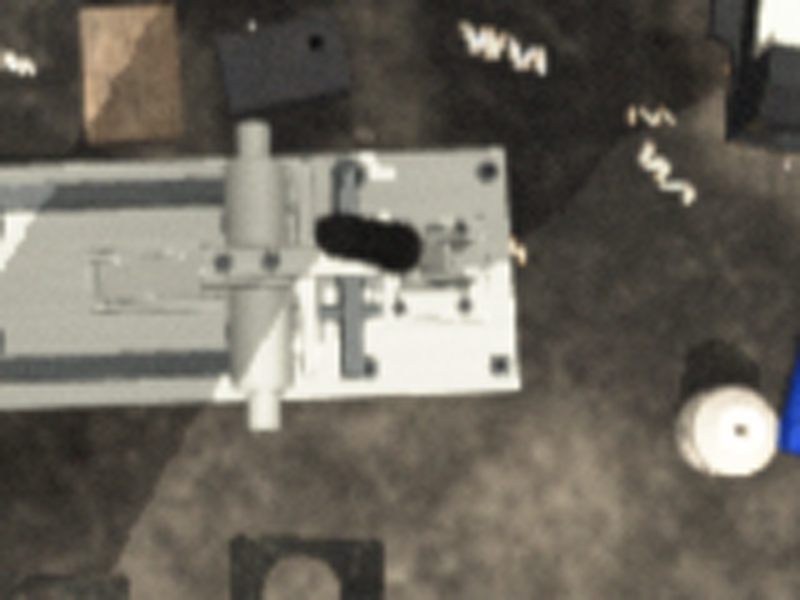

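View pics/s7.png

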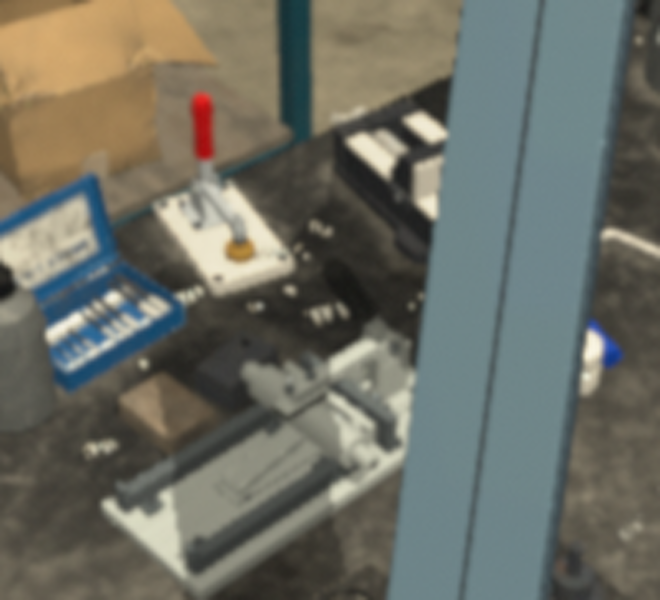

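The shaft ends are at the same pixels as before clamping, (252,125) and (265,425). The arm lies level across the shaft with the shoe on it, the robot is clear, and the bystanders in view have not moved. Handing in.

```bash
python3 -c "
from cell import env
print(env.sign_off(),env.read_t())"
```

```text
the job is handed in; nothing more can be done
the job is handed in; nothing more can be done
```

The shaft is loaded against both stop buttons and clamped, and the job is handed in at about 45 s of the 64 s allowed. No verdict was reported.

- **Rolling and bedding:** I pushed the shaft with the two open fingers, without gripping or lifting it. It rolled over the catch until the buttons stopped it, with the button faces at about x = +40 mm of the fixture. I held about 7 N (6.8 to 7.5 N) on it for 0.7 s. No force reading between steps went above 7.5 N.
- **Clamping:** I pushed the handle over along its arc with the closed fingers. The shoe met the shaft at a lever angle of about 0.005 rad. I pressed to about 17 N at the handle, then let go and backed away.
- **Last checks:** In the final top picture the shaft ends are at the same pixels as before clamping, and square to the rails. The clamp arm lies level over the shaft and the robot is clear. The bystanders near the fixture look unmoved; I did not check the scriber and cup in the final pictures.
- **Small disagreement:** The picture puts the shaft axis at x = 23.5 mm, while contact put it at about 25.4 mm, which is within the 2 mm calibration error. I could not read the lever's angle after letting go; I judged it only from the pictures.

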